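# Fetch the polishing wheel from among the compound jars

### The job

The polishing wheel lies flat on the steel tray, penned in by three compound jars. First set all three jars aside standing on the blue mat, then lay the wheel flat in the middle of the black pad, and only then put each jar back, centred on the coaster of its own colour. Keep the jars upright throughout and leave the green glass alone.

Things in the scene. Friction and masses are not known exactly. Their poses are not given: they have to be found in the camera images.
- red_jar_mid (a point): upright aluminium compound jar with a red band and red lid, a plain closed cylinder 50 mm in diameter and 110 mm tall, about 0.2 kg; the point is its centre, 55 mm above its base, z along its axis; it starts standing on the coaster of its own colour
- green_jar_mid (a point): upright aluminium compound jar with a green band and green lid, a plain closed cylinder 50 mm in diameter and 110 mm tall, about 0.2 kg; the point is its centre, 55 mm above its base, z along its axis; it starts standing on the coaster of its own colour
- yellow_jar_mid (a point): upright aluminium compound jar with a yellow band and yellow lid, a plain closed cylinder 50 mm in diameter and 110 mm tall, about 0.2 kg; the point is its centre, 55 mm above its base, z along its axis; it starts standing on the coaster of its own colour
- red_coaster: red round coaster, fixed, 62 mm in diameter, 3 mm thick, lying on a round steel tray (216 mm in diameter, 6 mm thick); the origin is the centre of its underside, so its upper face is 3 mm above the origin and 9 mm above the bench
- green_coaster: green round coaster, fixed, 62 mm in diameter, 3 mm thick, lying on a round steel tray (216 mm in diameter, 6 mm thick); the origin is the centre of its underside, so its upper face is 3 mm above the origin and 9 mm above the bench
- yellow_coaster: yellow round coaster, fixed, 62 mm in diameter, 3 mm thick, lying on a round steel tray (216 mm in diameter, 6 mm thick); the origin is the centre of its underside, so its upper face is 3 mm above the origin and 9 mm above the bench
- wheel_mid (a point): off-white polishing wheel with a dark steel hub in the middle of its face, lying flat in the middle of the steel tray between the three jars, whose centres stand 62 mm from its own; a solid disc 56 mm in diameter, 26 mm thick, about 0.08 kg; the point is its centre (13 mm above its underside), z along its axis
- mat: blue rectangular mat, fixed, flat on the bench: 270 mm along its x, 120 mm along its y, 3 mm thick; the side area for the jars; origin at the centre of its underside
- pad: black round rubber pad, fixed, flat on the bench, 90 mm in diameter, 4 mm thick; origin at the centre of its underside
- glass_mid (a point): bystander: open green glass cup, 54 mm across the rim, 55 mm tall, standing on the bench between the robot and the tray; the point is on its axis half-way up

How it is judged:
By the outcome, as a careful person would: the job done as asked, in the order asked, and still so for the second after the job is handed in, with the robot touching nothing.
It also fails if it takes over 134 s, if anything falls off the work surface, if the arm or the gripper's body presses on something with over 40 N, if the wrist force passes 120 N, or if a joint passes its speed limit or range.

### The arm

A 6-joint arm with a two-finger parallel gripper is mounted at the origin on the work surface. World frame = base frame: x ahead of the robot, y to its left, z up, the work surface at z = 0. Lengths are in m, angles in rad, forces in N, time in s.
With the tool pointing down it reaches from about 0.275 to 0.825 m from the base axis. Payload 4.9 kg.
Tool frame: the origin (TCP) lies midway between the tips of the shut fingers; the grasp point (between the pads) lies 19 mm behind it (bot.grip_depth is the distance from the TCP to the grasp point, in m); z points along the fingers, y is the line along which they close (so a half turn about z gives the same grasp; the last joint's range is limited). The gripper opens to 85 mm and grips with 20 to 120 N. Pads are 22 mm wide; open, the fingers measure 114 mm over their backs; the gripper's body (76 mm by 85 mm) begins 54 mm behind the grasp point. The pads swing forward as they close: fully open they stand 13 mm farther back than shut.
Start: joints at [-1.396, 0.326, -0.193, 1.052, 0, 1.437], TCP at [0.167, -0.524, 0.231] pointing down, gripper open.
Joint ranges: [-2.65, 2.65], [-0.97, 1.79], [-1.3, 1.35], [-1.93, 2.1], [-1.47, 1.37], [-3.14, 3.14]. Speed limits (rad/s): [2.57, 2.57, 3.14, 3.14, 3.14, 3.14].

### API

Orientations are given as a unit quaternion [w, x, y, z].
In Python, from cell import bot gives the robot as it stands. Calls block until the motion is done:
- bot.move_pose(position, orientation): joint-space move of the TCP to a pose.
- bot.move_linear(position, speed=0.15, rotation=None, until_force=None): straight line of the TCP; rotation=None keeps the orientation; speed is the mean speed in m/s. With until_force (N) it stops when the force on the tool has changed by that much, and returns True; else False.
- bot.goto_joints(angles): joint-space move.
- bot.set_gripper(opening, grasp_force=None): opening from 0.0 (shut) to 1.0 (fully open); grasp_force is the grip in N (None keeps the last); returns when the fingers have stopped.
- bot.wait(seconds).
- bot.solve_ik(position, orientation): joint angles nearest the present ones, or None.
- bot.camera(name): name is "side" or "top" or "wrist"; returns the picture (384x512x3 uint8, red, green, blue); there is no depth.
- bot.calibration(name): a dict with "mtx" (3x3 intrinsics, pixels), "extrinsics" (4x4, takes a point from world to camera coordinates); the wrist camera has in their place "hand_eye" (4x4, takes a point from camera to tool coordinates, whose origin is the TCP and whose axes are the flange's). Camera axes: x right, y down, z forward; pixel columns grow to the right and rows downward; lengths in m; the calibration is good to about 2 mm. A picture is of the moment at which its call begins: read the wrist's pose just before it. calibration takes no time and is no camera call.
A pose or a line that the arm cannot do raises bot.PlanningError and nothing moves.
- bot.close_job(): hands the job in; it is judged then, once.
Trained networks look in the newest picture that a camera, given by its name, has taken for a name from the list of things; names that differ only in an ending like _2 or _b are one class to them, and where a whole thing is asked for, a point or a joint stands for the part that bears it (a point fixed in the world has none). Each returns a list of dicts, best first, with "confidence" (0 to 1); they miss things now and then, are a little off and sometimes report something else, mostly with a low value. They report only what shows in the picture. A call takes as long as a camera call.
- bot.search_frame(camera, thing): "bbox" ([left, top, width, height] in pixels, round what is visible of it).
Readings, each from a call of its own:
- bot.read_clock(): time.
- bot.read_joint_positions(): joint angles.
- bot.read_joint_vel(): joint speeds.
- bot.read_joint_efforts(): joint torques, N m.
- bot.read_position(): TCP position.
- bot.read_tool_rot(): TCP orientation.
- bot.read_ft_force(): force on the tool from outside, world axes, zero at the start.
- bot.read_moment(): the same for the moment, N m.
- bot.read_gripper_width(): opening from 0.0 (shut) to 1.0 (fully open).
- bot.read_finger_force(): force on a finger pad.
Only numpy, scipy, OpenCV 4.12 (cv2) and the standard library are available. Lean on these libraries where they do the work, as an engineer would, in place of code of your own. Each camera call takes 0.05 s, during which the arm holds its last target. There are 200 camera calls.

## Working session

There is one attempt and no reset: what is moved stays moved. The work goes in short steps, each a Python script; the robot and the scene stay as the last script left them, time stands still between calls to the robot, and variables do not carry over. Pictures are saved under pics/ and viewed, at most 14 in all, crops included, and the job is handed in when it is done.

```bash
mkdir -p pics; ls
python3 - <<'E'
from cell import bot
import cv2,numpy as np
for n in ["top","side"]:
    im=bot.camera(n); cv2.imwrite(f"pics/{n}0.png",im[:,:,::-1])
    for t in ["red_jar_mid","green_jar_mid","yellow_jar_mid","red_coaster","green_coaster","yellow_coaster","wheel_mid","mat","pad","glass_mid"]:
        print(n,t,[(np.round(d["bbox"],1).tolist(),round(d["confidence"],2)) for d in bot.search_frame(n,t)[:2]])
    c=bot.calibration(n);print(np.round(c["mtx"],1).tolist(),np.round(c["extrinsics"],3).tolist())
print(bot.calibration("wrist"),bot.read_tool_rot(),bot.read_position(),bot.grip_depth)
E
```

```text
pics
top red_jar_mid [([289.3, 175.7, 28.9, 30.4], 0.65)]
top green_jar_mid [([242.3, 182.0, 24.5, 33.1], 0.67), ([290.8, 202.6, 20.5, 5.2], 0.51)]
top yellow_jar_mid [([260.3, 136.6, 20.5, 33.2], 0.9)]
top red_coaster []
top green_coaster []
top yellow_coaster [([289.4, 175.5, 25.4, 30.3], 0.54)]
top wheel_mid [([263.1, 173.6, 23.2, 24.0], 0.61), ([243.9, 200.1, 22.9, 18.7], 0.35)]
top mat [([350.6, 174.3, 68.7, 121.5], 0.64), ([261.8, 175.5, 24.0, 23.3], 0.3)]
top pad [([122.0, 206.4, 35.6, 35.4], 0.56)]
top glass_mid [([268.4, 242.3, 21.1, 22.7], 0.92)]
[[351.2, 0.0, 258.7], [0.0, 351.2, 192.3], [0.0, 0.0, 1.0]] [[-0.011, -1.0, -0.011, 0.004], [-0.988, 0.012, -0.154, 0.57], [0.155, 0.009, -0.988, 0.749], [0.0, 0.0, 0.0, 1.0]]
side red_jar_mid [([245.6, 132.1, 26.4, 45.2], 0.75)]
side green_jar_mid [([237.7, 163.1, 27.3, 49.9], 0.79)]
side yellow_jar_mid [([199.3, 136.4, 20.9, 54.1], 0.72)]
side red_coaster [([264.9, 168.2, 6.3, 13.0], 0.62)]
side green_coaster [([236.8, 202.7, 28.1, 16.7], 0.71)]
side yellow_coaster []
side wheel_mid [([228.4, 168.6, 12.3, 27.0], 0.8)]
side mat [(
[... 241 characters left out ...]
1, -0.701, 0.163], [0.213, -0.668, -0.713, 0.946], [0.0, 0.0, 0.0, 1.0]]
{'mtx': array([[315.77417574,   0.        , 252.75660745],
       [  0.        , 315.77417574, 187.43373716],
       [  0.        ,   0.        ,   1.        ]]), 'hand_eye': array([[ 2.22569041e-06, -9.64057062e-01, -2.65695279e-01,
         6.79162715e-02],
       [ 9.99999981e-01, -5.02632670e-05,  1.90753664e-04,
         9.71155007e-04],
       [-1.97252129e-04, -2.65695274e-01,  9.64057043e-01,
        -1.42645859e-01],
       [ 0.00000000e+00,  0.00000000e+00,  0.00000000e+00,
         1.00000000e+00]])} [-5.64673110e-06  9.88103150e-01  1.53792606e-01 -2.16550888e-06] [ 0.1671689  -0.52399692  0.23128345] 0.0187
```

Run:
```python
import cv2
im=cv2.imread("pics/top0.png")[110:310,100:440]; cv2.imwrite("pics/topc.png",cv2.resize(im,(800,470),interpolation=cv2.INTER_CUBIC))
im=cv2.imread("pics/side0.png")[90:360,150:400]; cv2.imwrite("pics/sidec.png",cv2.resize(im,(555,600),interpolation=cv2.INTER_CUBIC))
```

```text
(no output)
```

View pics/topc.png

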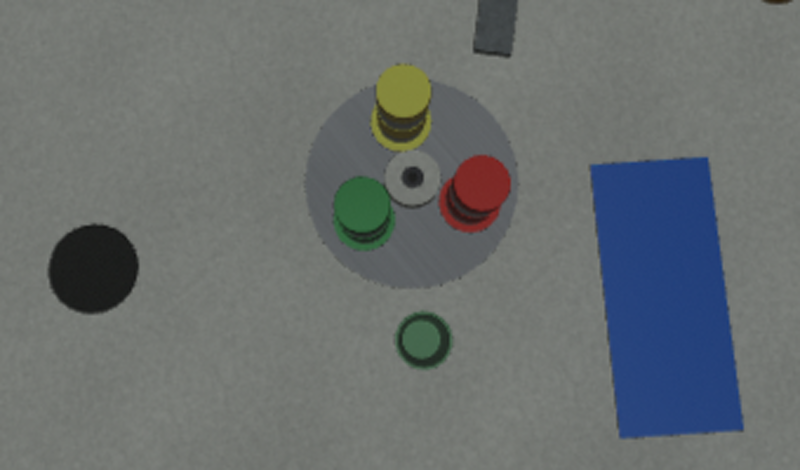

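View pics/sidec.png

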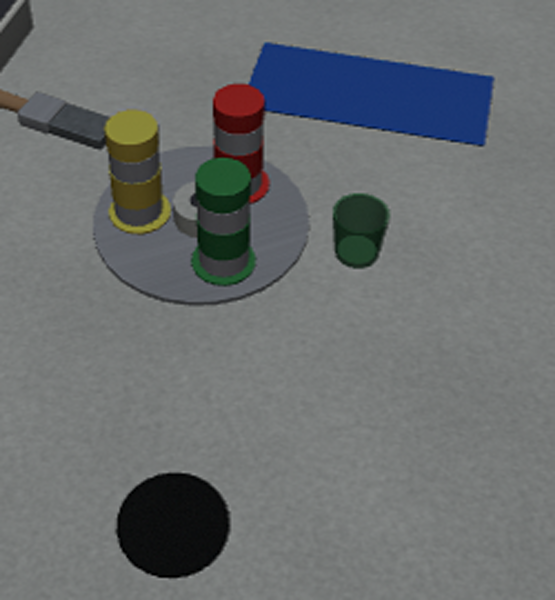

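The top crop shows the tray at about (412,185), with the yellow lid at (404,92), the red lid at (482,183), the green lid at (362,205) and the wheel at (413,178). The pad is at (93,268), the glass at (424,340), and the mat corners run from (591,164) to (743,431). The side view agrees with this. Next I'll get rough positions and look straight down at each thing with the wrist camera.

```bash
cat > h.py <<'E'
from cell import bot
import cv2,numpy as np
from scipy.spatial.transform import Rotation as Ro
HUE={"red":[(0,6),(174,180)],"green":[(45,80)],"yellow":[(22,38)],"blue":[(105,125)]}
def quat(a): return np.array([0,np.cos(a/2),np.sin(a/2),0])
def ray(K,E,px,z):            # world point at height z seen at pixel; E world->camera
    R,t=E[:3,:3],E[:3,3]; c=-R.T@t; d=R.T@np.linalg.solve(K,[px[0],px[1],1.])
    return c+d*(z-c[2])/d[2]
def top(px,z):
    c=bot.calibration("top"); return ray(c["mtx"],c["extrinsics"],px,z)
def best(p,a):                # yaw a or a+pi, whichever needs less joint motion
    q0=np.array(bot.read_joint_positions()); o=[]
    for b in (a,a+np.pi):
        q=bot.solve_ik(list(p),list(quat(b)))
        if q is not None: o.append((np.abs(np.array(q)-q0).max(),b))
    return min(o)[1] if o else None
def wristE():
    q=bot.read_tool_rot(); p=bot.read_position()
    T=np.eye(4);T[:3,:3]=Ro.from_quat([q[1],q[2],q[3],q[0]]).as_matrix();T[:3,3]=p
    c=bot.calibration("wrist"); E=np.linalg.inv(T@c["hand_eye"]); im=bot.camera("wrist")
    return c["mtx"],E,im
def over(xy,a,z):             # bring wrist camera right above xy, TCP at z
    d=np.array([np.cos(a),np.sin(a)])*.068
    bot.move_pose([xy[0]-d[0],xy[1]-d[1],z],list(quat(a)))
def mask(im,col):
    h=cv2.cvtColor(im,cv2.COLOR_RGB2HSV)
    if col=="dark": m=(h[...,2]<45)
    elif col=="white": m=(h[...,1]<50)&(h[...,2]>135)
    else:
        m=(h[...,1]>90)&(h[...,2]>30)&np.any([(h[...,0]>=l)&(h[...,0]<=u) for l,u in HUE[col]],axis=0)
    return cv2.morphologyEx(m.astype(np.uint8),cv2.MORPH_OPEN,np.ones((3,3)))
def blob(K,E,im,col,xy,z,tag=None):
    m=mask(im,col); n,l,s,c=cv2.connectedComponentsWithStats(m)
    p=E@np.array([*xy,z,1]); p=(K@p[:3])/p[2]
    k=[i for i in range(1,n) if s[i,4]>150]
    if not k: return None
    i=min(k,key=lambda i:np.hypot(*(c[i]-p[:2]))-0.1*np.sqrt(s[i,4]))
    cnt=max(cv2.findContours((l==i).astype(np.uint8),cv2.RETR_EXTERNAL,cv2.CHAIN_APPROX_NONE)[0],key=len)
    W=np.array([ray(K,E,q,z)[:2] for q in cnt[:,0].astype(float)]).astype(np.float32)
    (x,y),(d1,d2),_=cv2.fitEllipse(W)
    return np.array([x,y]),np.round([d1*1e3,d2*1e3],1)
E
cat > m1.py <<'E'
from h import *
f=lambda u,v,z: top((100+u/2.353,110+v/2.35),z)[:2]
r={"yellow":f(404,92,.119),"red":f(482,183,.119),"green":f(362,205,.119),"wheel":f(413,178,.032),"pad":f(93,268,.004),"glass":f(424,340,.03)}
mc=[f(*p,.003) for p in [(591,164),(708,157),(743,431),(620,438)]]
for k,v in r.items(): print(k,np.round(v,3),np.round(np.hypot(*(v-r["wheel"])),3))
print(np.round(mc,3).tolist(),np.linalg.norm(np.diff(mc,axis=0),axis=1))
for k in r:
    for a in (0,1.57,3.14,-1.57):
        q=bot.solve_ik([*r[k],.25],list(quat(a))); print(k,a,None if q is None else np.round(q,2))
E
python3 m1.py
```

```text
yellow [ 0.649 -0.032] 0.063
red [ 0.566 -0.098] 0.06
green [0.548 0.006] 0.062
wheel [ 0.587 -0.042] 0.0
pad [0.504 0.278] 0.33
glass [ 0.43 -0.05] 0.156
[[0.604, -0.224], [0.61, -0.342], [0.34, -0.356], [0.335, -0.238]] [0.11864521 0.26960723 0.11847195]
yellow 0 [-0.16  0.51  0.13  1.2   0.    2.98]
yellow 1.57 [-0.16  0.51  0.13  1.2   0.    1.41]
yellow 3.14 [-0.16  0.51  0.13  1.2   0.   -0.16]
yellow -1.57 [-0.16  0.51  0.13  1.2   0.   -1.73]
red 0 [-0.3   0.36 -0.09  1.12  0.    2.84]
red 1.57 [-0.3   0.36 -0.09  1.12  0.    1.27]
red 3.14 [-0.3   0.36 -0.09  1.12  0.   -0.3 ]
red -1.57 [-0.3   0.36 -0.09  1.12  0.   -1.87]
green 0 [-0.12  0.31 -0.16  1.09  0.    3.02]
green 1.57 [-0.12  0.31 -0.16  1.09  0.    1.45]
green 3.14 [-0.12  0.31 -0.16  1.09  0.   -0.12]
green -1.57 [-0.12  0.31 -0.16  1.09  0.   -1.7 ]
wheel 0 [-0.2   0.39 -0.06  1.13  0.    2.94]
wheel 1.57 [-0.2   0.39 -0.06  1.13  0.    1.37]
wheel 3.14 [-0.2   0.39 -0.06  1.13  0.   -0.2 ]
wheel -1.57 [-0.2   0.39 -0.06  1.13  0.   -1.77]
pad 0 [ 0.38  0.36 -0.09  1.12  0.   -2.77]
pad 1.57 [ 0.38  0.36 -0.09  1.12  0.    1.95]
pad 3.14 [ 0.38  0.36 -0.09  1.12  0.    0.38]
pad -1.57 [ 0.38  0.36 -0.09  1.12  0.   -1.2 ]
glass 0 [-0.29  0.1  -0.44  1.04  0.    2.86]
glass 1.57 [-0.29  0.1  -0.44  1.04  0.    1.29]
glass 3.14 [-0.29  0.1  -0.44  1.04  0.   -0.28]
glass -1.57 [-0.29  0.1  -0.44  1.04  0.   -1.86]
```

Everything fits: jars 60–63 mm from the wheel, mat 119 x 270 mm. Now the near look.

Run:
```python
from h import *
r={"red":[.566,-.098],"yellow":[.649,-.032],"green":[.548,.006],"wheel":[.587,-.042]}
t0=bot.read_clock(); out={}
for k in r:
    over(r[k],1.5,.23); K,E,im=wristE()
    if k=="wheel": b=blob(K,E,im,"white",r[k],.032)
    else: b=blob(K,E,im,k,r[k],.119)
    print(k,b); cv2.imwrite(f"pics/w_{k}.png",im[:,:,::-1]); out[k]=b[0]
for k in out: print(k,np.hypot(*(out[k]-out["wheel"])),np.degrees(np.arctan2(*(out[k]-out["wheel"])[::-1])))
print(bot.read_clock()-t0,bot.read_clock())
a=[cv2.imread(f"pics/w_{k}.png") for k in r]
cv2.imwrite("pics/w4.png",cv2.resize(np.vstack([np.hstack(a[:2]),np.hstack(a[2:])]),(800,600)))
```

```text
red (array([ 0.56841087, -0.0983751 ]), array([48.5, 48.6]))
yellow (array([ 0.65216744, -0.03103851]), array([48.5, 48.6]))
green (array([0.55059087, 0.00655058]), array([48. , 48.3]))
wheel (array([ 0.58748555, -0.12622738]), array([376.9, 652.2]))
red 0.033757851685709085 124.40536094241138
yellow 0.11508547712437865 55.803458743414645
green 0.13780857250436274 105.52888361866792
wheel 0.0 0.0
3.4917000000000002 4.5917
```

View pics/w4.png

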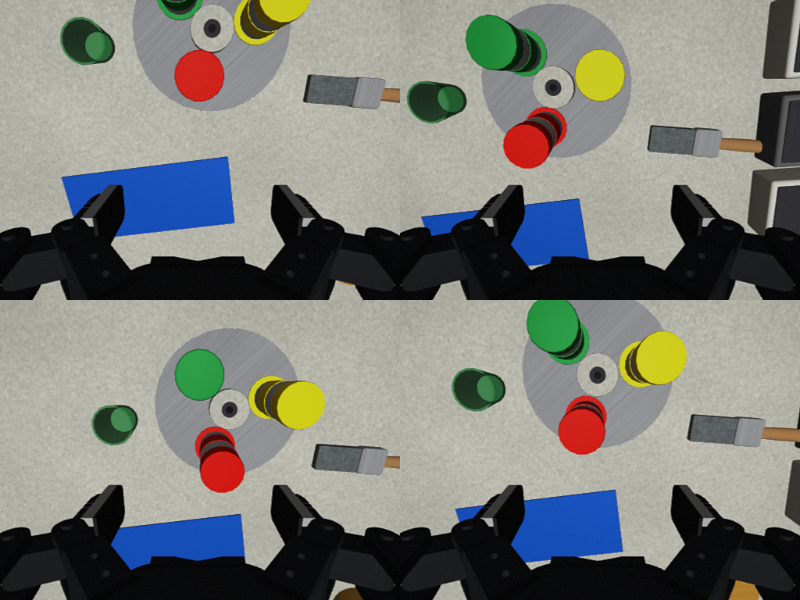

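The panels show each lid directly below the camera and nearly circular (fitted 48.5 mm against a true 50 mm), all about 61–64 mm from the wheel hub at roughly (0.588,-0.042). The white mask failed for the wheel, so I'll use the hub for it later. Now the red jar goes first.

```bash
cat >> h.py <<'E'
HI=.22; GZ=.071                # GZ: TCP height grasping a jar standing on its coaster
mc=np.array([.472,-.290]); ml=.052
slot={k:mc+s*np.array([np.cos(ml),np.sin(ml)]) for k,s in dict(red=.085,yellow=0,green=-.085).items()}
jar={"red":np.array([.5684,-.0984]),"yellow":np.array([.6522,-.0310]),"green":np.array([.5506,.0066])}
wh=np.array([.588,-.042])
rad={k:np.arctan2(*(v-wh)[::-1]) for k,v in jar.items()}
def P(p): return [float(x) for x in p]
def pick(xy,a,zt,hi=HI,force=40):
    b=best([*xy,hi],a); bot.move_pose(P([*xy,hi]),P(quat(b))); bot.set_gripper(1.0)
    bot.move_linear(P([*xy,zt+.03]),speed=.25); bot.move_linear(P([*xy,zt]),speed=.08)
    bot.set_gripper(0.0,force); w=bot.read_gripper_width()
    bot.move_linear(P([*xy,hi]),speed=.2); print("picked",round(w*85,1),round(bot.read_gripper_width()*85,1)); return b
def place(xy,a,zt,hi=HI,op=1.0):
    b=best([*xy,hi],a); p=bot.read_position()
    bot.move_linear(P([*xy,hi]),speed=.25,rotation=P(quat(b)))
    bot.move_linear(P([*xy,zt+.015]),speed=.2)
    hit=bot.move_linear(P([*xy,zt-.004]),speed=.03,until_force=5); z=bot.read_position()[2]
    bot.set_gripper(op); bot.move_linear(P([*xy,hi]),speed=.25); print("placed",hit,round(z-zt,4),round(bot.read_clock(),1))
E
python3 - <<'E'
from h import *
print(rad,slot)
pick(jar["red"],rad["red"],GZ); place(slot["red"],ml,GZ-.006)
over(slot["red"],1.5,.23); K,E,im=wristE(); print(blob(K,E,im,"red",slot["red"],.113),slot["red"])
cv2.imwrite("pics/r1.png",im[:,:,::-1])
E
```

```text
{'red': np.float64(-1.9052580609549643), 'yellow': np.float64(0.16969180617780596), 'green': np.float64(2.2266907997230145)} {'red': array([ 0.55688511, -0.28558199]), 'yellow': array([ 0.472, -0.29 ]), 'green': array([ 0.38711489, -0.29441801])}
picked 48.7 48.9
placed True 0.0004 11.6
(array([ 0.55850023, -0.28520057]), array([47.6, 47.8])) [ 0.55688511 -0.28558199]
```

View pics/r1.png

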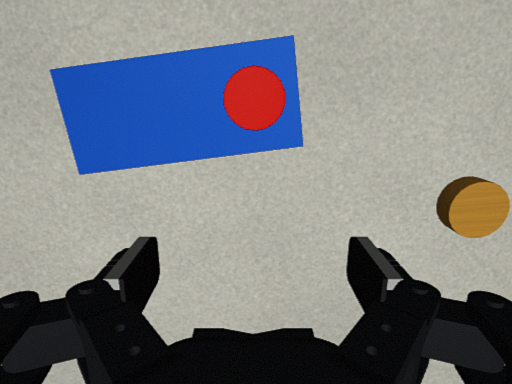

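The red jar stands upright on the mat, with its lid at (255,98) and clear margin to the mat edges. Next come yellow and green, then I'll measure the coasters, wheel and pad.

Run:
```python
from h import *
for k in ("yellow","green"):
    pick(jar[k],rad[k],GZ); place(slot[k],ml,GZ-.006)
    over(slot[k],1.5,.23); K,E,im=wristE(); print(k,blob(K,E,im,k,slot[k],.113),slot[k])
cv2.imwrite("pics/m3.png",im[:,:,::-1])
over(wh,1.5,.20); K,E,im=wristE(); cv2.imwrite("pics/t1.png",im[:,:,::-1])
print("hub",blob(K,E,im,"dark",wh,.032))
for k in jar: print(k,blob(K,E,im,k,jar[k],.009),jar[k])
pd=[.504,.278]; over(pd,1.5,.20); K,E,im=wristE(); print("pad",blob(K,E,im,"dark",pd,.004))
cv2.imwrite("pics/p1.png",im[:,:,::-1]);print(bot.read_clock())
a=[cv2.imread(f"pics/{k}.png") for k in ("m3","t1","p1","p1")]
cv2.imwrite("pics/w5.png",cv2.resize(np.vstack([np.hstack(a[:2]),np.hstack(a[2:])]),(800,600)))
```

```text
picked 48.6 49.0
placed True 0.0004 20.9
yellow (array([ 0.47187743, -0.29018372]), array([48. , 48.1])) [ 0.472 -0.29 ]
picked 49.0 49.0
placed True 0.0004 31.4
green (array([ 0.38973159, -0.2947343 ]), array([47.7, 47.8])) [ 0.38711489 -0.29441801]
hub (array([ 0.57119554, -0.30179712]), array([194.2, 630.6]))
red (array([ 0.56768906, -0.09845897]), array([60.8, 61. ])) [ 0.5684 -0.0984]
yellow (array([ 0.6509183 , -0.03087141]), array([60.9, 61. ])) [ 0.6522 -0.031 ]
green (array([0.5507741 , 0.00734479]), array([60.5, 60.7])) [0.5506 0.0066]
pad (array([0.50541788, 0.27956241]), array([86.8, 87.4]))
35.4083
```

View pics/w5.png

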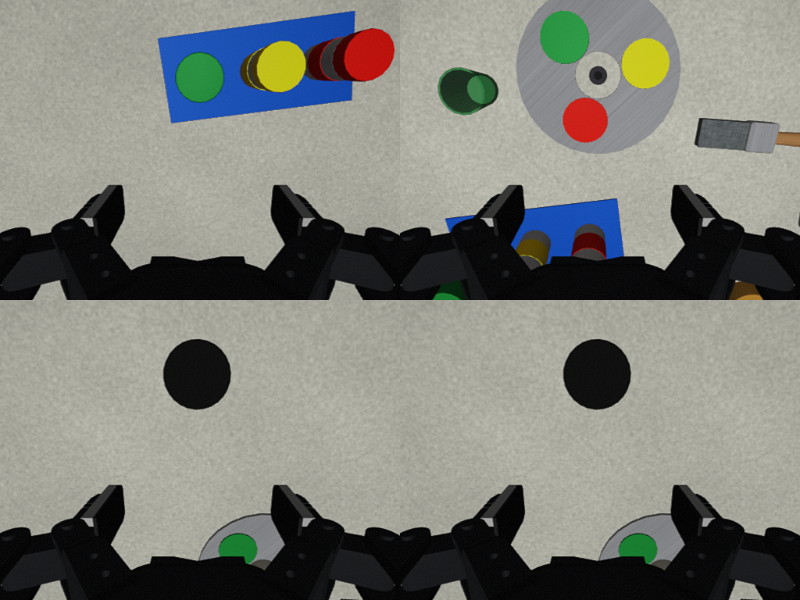

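Left panel: all three jars stand on the mat. Right panel: the tray shows bare coasters with the wheel hub at about (253,96) in the full frame. The pad is at (.5054,.2796) and fits 87 mm against a true 90 mm. Coaster fits of 61 mm against 62 mm are good. Now the wheel.

```bash
cat >> h.py <<'E'
co={"red":np.array([.5677,-.0985]),"yellow":np.array([.6509,-.0309]),"green":np.array([.5508,.0073])}
padc=np.array([.5054,.2796])
def hub(xy,z):
    K,E,im=wristE(); m=im.copy(); p=E@np.array([*xy,z,1]); p=(K@p[:3])/p[2]; u,v=int(p[0]),int(p[1])
    keep=np.full_like(m,255); s=28; keep[max(0,v-s):v+s,u-s:u+s]=m[max(0,v-s):v+s,u-s:u+s]
    h=cv2.cvtColor(keep,cv2.COLOR_RGB2GRAY); t=(h<100).astype(np.uint8)
    c=max(cv2.findContours(t,cv2.RETR_EXTERNAL,cv2.CHAIN_APPROX_NONE)[0],key=cv2.contourArea)
    W=np.array([ray(K,E,q,z)[:2] for q in c[:,0].astype(float)]).astype(np.float32); e=cv2.fitEllipse(W)
    return np.array(e[0]),np.round(np.array(e[1])*1e3,1),im
E
python3 - <<'E'
from h import *
A=np.array(list(co.values())); M=np.c_[2*A,np.ones(3)]; s=np.linalg.solve(M,(A**2).sum(1)); cc=s[:2]
print("circum",cc,np.hypot(*(A[0]-cc)))
over(cc,1.5,.2); c,d,im=hub(cc,.032); print("hub",c,d)
assert np.hypot(*(c-cc))<.006
pick(c,1.5,.012,hi=.12,force=30); place(padc,1.5,.010,hi=.12)
over(padc,1.5,.2); c,d,im=hub(padc,.030); print("hub on pad",c,d); cv2.imwrite("pics/p2.png",im[:240,:,::-1])
K,E,_=wristE(); print("pad again",blob(K,E,im,"dark",padc,.004),bot.read_clock())
E
```

```text
circum [ 0.58981444 -0.04071778] 0.06186949052662904
hub [ 0.5893721  -0.04095527] [20.5 20.6]
picked 54.9 54.5
placed True 0.0003 43.1
hub on pad [0.50679976 0.27986237] [20.5 21.1]
pad again (array([0.5044986 , 0.27984121]), array([86.8, 87.2])) 43.7167
```

View pics/p2.png

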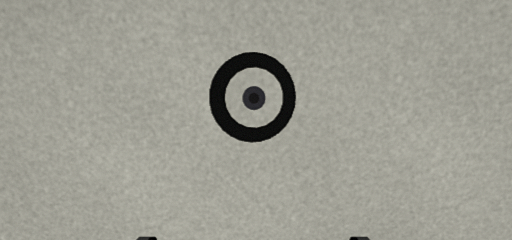

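The wheel lies flat in the pad. Its ring runs from 209–225 px on the left to 282–296 px on the right, so it is about 1–2 mm off centre, which is fine. The camera shows a consistent bias of about +1.7 mm in x relative to where the gripper puts things, so I'll correct for it when returning the jars.

Run:
```python
from h import *
B=np.array([.0017,0]); seen={"red":[.5585,-.2852],"yellow":[.4719,-.2902],"green":[.3897,-.2947]}
for k in ("yellow","green","red"):
    pick(np.array(seen[k])-B,ml,GZ-.006); place(co[k]-B,rad[k],GZ)
ims=[]
for k in co:
    over(co[k],1.5,.23); K,E,im=wristE(); b=blob(K,E,im,k,co[k],.119); print(k,b,np.round((b[0]-co[k])*1e3,1)); ims.append(im)
bot.move_pose([.40,-.05,.33],P(quat(1.5)))
im=bot.camera("side"); ims.append(cv2.resize(im[90:360,150:510],(512,384)))
print(bot.read_clock())
cv2.imwrite("pics/f.png",cv2.resize(np.vstack([np.hstack(ims[:2]),np.hstack(ims[2:])]),(800,600))[:,:,::-1])
```

```text
picked 48.9 49.2
placed True 0.0005 52.2
picked 48.7 49.1
placed True 0.0004 61.2
picked 48.9 49.0
placed True 0.0004 69.1
red (array([ 0.56649846, -0.0986396 ]), array([48.2, 48.5])) [-1.2 -0.1]
yellow (array([ 0.65060061, -0.03077575]), array([48.3, 48.5])) [-0.3  0.1]
green (array([0.54935908, 0.00651549]), array([48. , 48.3])) [-1.4 -0.8]
73.4
```

View pics/f.png

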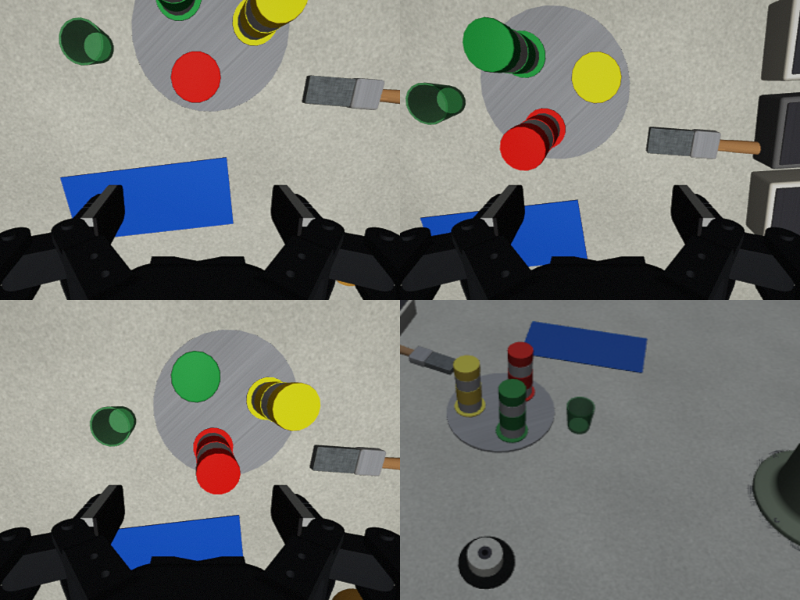

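All three jars stand within 1.6 mm of their coaster centres, the wheel is on the pad and the glass is where it was. I'm handing the job in.

```bash
python3 -c "
from cell import bot
print(bot.read_position(), bot.close_job())"
```

```text
the job is handed in; nothing more can be done
[ 0.40120977 -0.05044728  0.32926668] None
```

I handed the job in at about 73 s: all three jars are back upright on their own coasters, within about 1.6 mm of centre, the wheel lies flat on the black pad about 2 mm off centre, and the green glass was not touched.

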